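# Right the gearbox housing and hold its cover over the screw holes

### The job

The small gearbox housing on the workshop bench has toppled onto its side: stand it upright on its foot, open top upwards, and let go of it. Then pick up its cover plate and hold it level about a centimetre above the open top, its four holes lined up straight over the four threaded holes, so that I can start the screws. Finish while still holding the cover there, clear of the housing, and leave the other things on the bench where they are.

Things in the scene. Friction and masses are not known exactly. Their poses are not given: they have to be found in the camera images.
- housing: Cast gearbox housing, loose, 0.5 kg. Foot and top flange 58 (x) by 84 mm (y), 8 and 10 mm thick; height 72 mm; body between them 58 by 72: the two x faces are flat and flush, 58 mm apart, good to grip anywhere. Origin: centre of the foot's underside, z towards the open top. It starts on its -y side: y up, x and z level, origin 42 mm up. Righting: a quarter turn about its x axis that brings z up.
- mouth (a point): Centre of the housing's open top, level with the top flange, 72 mm from the foot along the housing's z. The mouth is 40 (x) by 48 mm (y) with a brass worm wheel inside. Four threaded holes surround it.
- shaft (a point): End of the input shaft stub, 12 mm thick, that sticks out of the housing's +y side, 22 mm above the foot, 60 mm from the centre (up at the start).
- cover: Bare metal cover plate 58 (x) by 84 (y) by 5 mm, 0.16 kg, loose, flat on the bench. On its middle a hexagonal breather plug, 24 mm across flats, from 5 to 29 mm above the underside, with a round cap 18 mm wide, 3 mm high on it; two flats face the plate's +x and -x, the rest every 60 degrees. Origin: centre of the underside, z up through the plug. Fits the housing either way round.
- thread0 (a point): Centre of the mouth of threaded hole 0 (5 mm) in the housing's top flange, 72 mm above the foot, at (20, 33) mm in the housing's x, y.
- thread1 (a point): Centre of the mouth of threaded hole 1 (5 mm) in the housing's top flange, 72 mm above the foot, at (-20, 33) mm in the housing's x, y.
- thread2 (a point): Centre of the mouth of threaded hole 2 (5 mm) in the housing's top flange, 72 mm above the foot, at (-20, -33) mm in the housing's x, y.
- thread3 (a point): Centre of the mouth of threaded hole 3 (5 mm) in the housing's top flange, 72 mm above the foot, at (20, -33) mm in the housing's x, y.
- hole0 (a point): Centre of the 9 mm screw hole 0 in the cover, at its underside, at (20, 33) mm in the cover's x, y.
- hole1 (a point): Centre of the 9 mm screw hole 1 in the cover, at its underside, at (-20, 33) mm in the cover's x, y.
- hole2 (a point): Centre of the 9 mm screw hole 2 in the cover, at its underside, at (-20, -33) mm in the cover's x, y.
- hole3 (a point): Centre of the 9 mm screw hole 3 in the cover, at its underside, at (20, -33) mm in the cover's x, y.
- tray: Bystander: shallow dark tin tray with four cap screws, 70 by 100 by 22 mm. Origin: centre of its underside.
- wrench: Bystander: steel wrench, 150 mm long, lying flat. Origin under its middle.
- oil: Bystander: white plastic oil bottle, 44 mm across, 100 mm tall, standing. Origin: centre of its underside.
Not all that is in view belongs to the job. Of the things like the cover, leave any that is purple; of the rest the smaller one is meant.

How it is judged:
By the outcome, as a careful person would: the job done as asked, in the order asked, and still so for the second after the job is handed in, while the arm keeps its last pose, push and grip.
It also fails if it takes over 67 s, if anything falls off the work surface, if the arm or the gripper's body presses on something with over 40 N, if the wrist force passes 120 N, or if a joint passes its speed limit or range.

### The arm

A 6-joint arm with a two-finger parallel gripper is mounted at the origin on the work surface. World frame = base frame: x ahead of the robot, y to its left, z up, the work surface at z = 0. Lengths are in m, angles in rad, forces in N, time in s.
With the tool pointing down it reaches from about 0.4 to 0.825 m from the base axis. Payload 7 kg.
Tool frame: the origin (TCP) lies at the very end of the fingers, on their centre line; the grasp point (between the pads) lies 19 mm behind it; z points along the fingers, x is the direction in which the jaws open and shut, and the axes are right-handed (so a half turn about z gives the same grasp; the last joint's range is limited). The gripper opens to 88 mm and grips with 3 to 60 N. Pads are 19 mm wide; open, the fingers measure 130 mm over their backs; the gripper's body (78 mm by 193 mm) begins 47 mm behind the grasp point.
Start: joints at [-0.871, 0.359, 0.012, 0, -1.224, -0.288], TCP at [0.27, -0.619, 0.227] pointing down, gripper open.
Joint ranges: [-3.07, 3.07], [-1.43, 2.12], [-1.02, 1.25], [-3.03, 1.67], [-3.05, -0], [-3.03, 3.03]. Speed limits (rad/s): [2.39, 2.39, 3.01, 3.14, 3.14, 3.14].

### API

Orientations are given as [roll, pitch, yaw] about the fixed x, y, z axes, in that order (R = Rz(yaw) Ry(pitch) Rx(roll)).
In Python, from station import telemetry, grab_frame, arm, regions_of, pinpoint gives the robot as it stands. The module is installed in compiled form; this text tells all that it offers.
- The arm moves only by the shell command python3 -m inch 'ROWS' [FORCE]. ROWS is text: rows parted by semicolons, each of 7 numbers parted by spaces: the opening, from 0 (shut) to 1 (fully open), then the shift along the world's x, y, z in cm, then the turn, a rotation vector about the world's x, y, z in degrees. A call has 1 to 12 rows; each row is the pose to reach, as a shift and turn from the pose measured when the call began; what a row does not reach only later rows make up. A row lasts 1/8 s, in which the tool goes at most 62.5 mm and 10.7 degrees, less where a joint would pass 70% of its speed; a pose out of reach is approached as far as the arm can. A call with a gripper value outside its range is refused whole. The fingers move at their own pace and stop on an object; FORCE is the grip in N (left out, the last holds). Time passes only in rows, so rows that repeat a pose let the fingers close. It gives the time, the measured TCP pose, the force and the opening at its end, in the units of the state.
- telemetry.get_state(): the state, without advancing time (a new reading comes with each control period).
- grab_frame(name): name is "scene" or "top"; returns a dict with "pixels" (384x512x3 uint8, red, green, blue), "fx", "fy", "cx", "cy" (pixels), "R" (3x3) and "t" (3): a world point X has camera coordinates R X + t. Camera axes: x right, y down, z forward; pixel columns grow to the right and rows downward; lengths in m; the calibration is good to about 2 mm. A picture is of the moment at which its call begins. There is no depth.
- arm.job_done(): hands the job in, once; it reports no verdict.
Trained networks look in the newest picture that a camera, given by its name, has taken for a name from the list of things; names that differ only in an ending like _2 or _b are one class to them, and where a whole thing is asked for, a point or a joint stands for the part that bears it (a point fixed in the world has none). Each returns a list of dicts, best first, with "p" (0 to 1); they miss things now and then, are a little off and sometimes report something else, mostly with a low value. They report only what shows in the picture. A call takes as long as a camera call. They do not tell look-alikes from the thing itself.
- regions_of(camera, name): "pixels" (384x512 bool, what is visible of it) and "bbox" ([left, top, right, bottom] in pixels, round what is visible of it).
- pinpoint(camera, name): "location" ([column, row] in pixels: a listed point, or the origin of a listed thing).
The state is a dict: "t": time; "q": joint angles; "qd": joint speeds; "joint_efforts": joint torques, N m; "eef_pos": TCP position; "ee_rot": TCP orientation; "force": force on the tool from outside, world axes, zero at the start; "moment": the same for the moment, N m; "width": finger opening in m.
Only numpy, scipy, OpenCV 4.12 (cv2) and the standard library are available. Lean on these libraries where they do the work, as an engineer would, in place of code of your own. Each camera call takes 0.05 s, during which the arm holds its last target. There are 200 camera calls.

## Working session

There is one attempt and no reset: what is moved stays moved. The work goes in short steps, Python scripts to look and compute and a shell command to move; the robot and the scene stay as the last step left them, time stands still between calls to the robot, and variables do not carry over. Pictures are saved under pics/ and viewed, about 8 in all and at most 12, crops included, and the job is handed in when it is done.

```bash
mkdir -p pics; cat > h.py <<'E'
import numpy as np, cv2
from station import telemetry, grab_frame, arm, regions_of, pinpoint
def ray(f,uv,z):
    R=np.array(f["R"]);t=np.array(f["t"]);c=-R.T@t
    d=R.T@np.array([(uv[0]-f["cx"])/f["fx"],(uv[1]-f["cy"])/f["fy"],1.])
    return c+d*(z-c[2])/d[2]
def proj(f,X):
    p=np.array(f["R"])@np.array(X)+np.array(f["t"]);return np.array([f["fx"]*p[0]/p[2]+f["cx"],f["fy"]*p[1]/p[2]+f["cy"]])
def save(f,n,crop=None,s=1):
    im=f["pixels"][:,:,::-1]
    if crop: im=im[crop[1]:crop[3],crop[0]:crop[2]]
    cv2.imwrite("pics/"+n,cv2.resize(im,None,fx=s,fy=s,interpolation=cv2.INTER_CUBIC))
E
python3 - <<'E'
from h import *
np.set_printoptions(precision=3,suppress=True)
S=telemetry.get_state();print(S["t"],S["eef_pos"],S["ee_rot"],S["width"])
fs={}
for c in("scene","top"):
    f=fs[c]=grab_frame(c); print(c,f["fx"],f["cx"],f["cy"],-np.array(f["R"]).T@f["t"])
    for n in("housing","mouth","shaft","cover","tray","wrench","oil"):
        for d in pinpoint(c,n)[:3]:
            print(n,round(d["p"],2),np.round(d["location"]),ray(f,d["location"],{"housing":.042,"mouth":.042,"shaft":.102}.get(n,0))[:2])
im=np.hstack([fs["scene"]["pixels"],fs["top"]["pixels"]])[:,:,::-1]
cv2.imwrite("pics/a.png",cv2.resize(np.vstack([fs["scene"]["pixels"],fs["top"]["pixels"]])[:,:,::-1],None,fx=.78,fy=.78))
save(fs["top"],"top.png",None,1.5);save(fs["scene"],"scene.png",None,1.5)
E
```

```text
0.0 [ 0.27  -0.618  0.226] [-3.141 -0.002  1.982] 0.08785589397614581
scene 370.1144250288796 252.8642807814747 192.98772489845473 [ 0.927 -0.463  0.712]
housing 0.95 [314. 164.] [0.563 0.22 ]
mouth 0.82 [292. 169.] [0.531 0.167]
mouth 0.25 [296. 187.] [0.577 0.118]
shaft 0.8 [309. 146.] [0.547 0.211]
cover 0.83 [182. 249.] [ 0.472 -0.183]
cover 0.81 [228. 222.] [ 0.497 -0.056]
cover 0.76 [117. 230.] [ 0.31  -0.249]
tray 0.87 [243. 328.] [ 0.707 -0.235]
tray 0.6 [295. 170.] [0.515 0.207]
wrench 0.75 [316. 256.] [0.72  0.001]
oil 0.8 [366. 198.] [0.722 0.238]
top 424.7649411492816 257.3182031756107 195.92211156899157 [ 0.448 -0.014  1.002]
housing 0.94 [163. 187.] [0.548 0.224]
mouth 0.31 [352. 237.] [ 0.444 -0.207]
shaft 0.96 [167. 186.] [0.544 0.2  ]
cover 0.7 [284. 211.] [ 0.501 -0.054]
cover 0.69 [338. 228.] [ 0.465 -0.182]
cover 0.61 [367. 294.] [ 0.314 -0.249]
tray 0.77 [358. 126.] [ 0.709 -0.227]
wrench 0.96 [260. 116.] [0.729 0.007]
oil 0.65 [170. 118.] [0.721 0.225]
```

View pics/top.png

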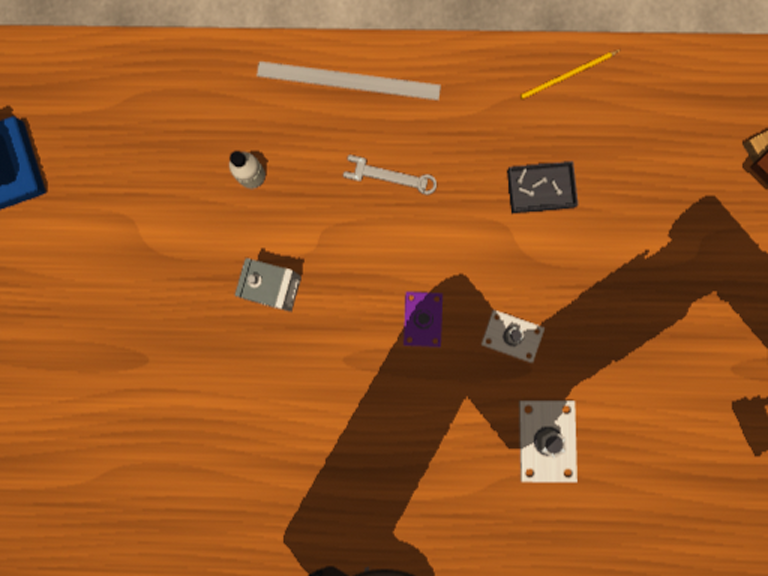

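View pics/scene.png

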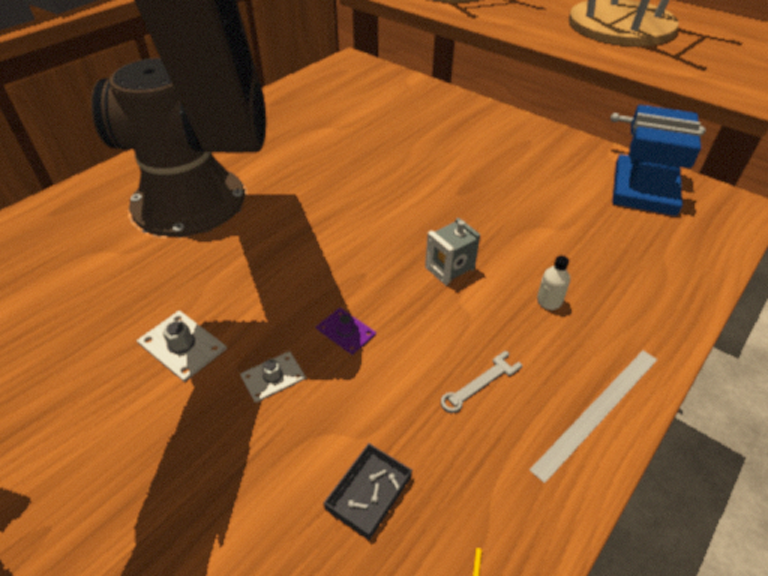

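Candidates in the top view: purple plate (284,211), grey plate (338,228) and larger pale plate (367,294). The grey one fits, because it isn't purple and is smaller than the pale one. The housing is at (163,187) with its mouth facing right (about world -y). I'll confirm in a crop and fit the poses to the masks.

```bash
cat >> h.py <<'E'
from scipy.optimize import minimize
from scipy.spatial.transform import Rotation as Ro
def box(x,y,z0,z1): return np.array([[a,b,c] for a in(-x/2,x/2) for b in(-y/2,y/2) for c in(z0,z1)])/1e3
def cyl(r,p0,p1,ax,n=16):
    a=np.arange(n)*2*np.pi/n;o=[i for i in range(3) if i!=ax];P=[]
    for p in(p0,p1):
        q=np.tile(np.array(p,float),(n,1));q[:,o[0]]+=r*np.cos(a);q[:,o[1]]+=r*np.sin(a);P.append(q)
    return np.vstack(P)/1e3
HOUS=[box(58,84,0,8),box(58,72,8,62),box(58,84,62,72),cyl(6,(0,36,22),(0,60,22),1)]
COV=[box(58,84,0,5),cyl(13.2,(0,0,5),(0,0,29),2),cyl(9,(0,0,29),(0,0,32),2)]
def render(f,parts,R,p):
    m=np.zeros((384*4,512*4),np.uint8)
    for P in parts:
        uv=np.array([proj(f,R@v+p) for v in P]);h=cv2.convexHull(((uv+.5)*4).round().astype(np.int32));cv2.fillConvexPoly(m,h,255)
    return cv2.resize(m,(512,384),interpolation=cv2.INTER_AREA)/255.
def fit(parts,masks,frames,Rf,x0,z=0.):
    # x0=(x,y,yaw); Rf(yaw)->R ; origin height z
    def cost(v):
        c=0
        for f,m in zip(frames,masks):
            r=render(f,parts,Rf(v[2]/10),np.array([v[0],v[1],z*100])/100);c+=1-np.minimum(r,m).sum()/np.maximum(r,m).sum()
        return c
    v=np.array([x0[0]*100,x0[1]*100,x0[2]*10])
    s=np.vstack([v]+[v+d for d in np.diag([1.,1.,1.5])])
    o=minimize(cost,v,method="Nelder-Mead",options=dict(initial_simplex=s,xatol=.005,fatol=1e-4,maxiter=200))
    return o.x[0]/100,o.x[1]/100,o.x[2]/10,o.fun/len(frames)
def mask(c,n,uv):
    ds=[d for d in regions_of(c,n) if abs((d["bbox"][0]+d["bbox"][2])/2-uv[0])+abs((d["bbox"][1]+d["bbox"][3])/2-uv[1])<25]
    return ds[0]["pixels"].astype(float) if ds else None
Rz=lambda a:Ro.from_euler("z",a).as_matrix()
Rlie=lambda a:Rz(a)@Ro.from_euler("x",np.pi/2).as_matrix()
E
cat > f1.py <<'E'
from h import *
fs=[grab_frame("top"),grab_frame("scene")]
for n,parts,Rf,x0,z,uv in(("housing",HOUS,Rlie,(.55,.222,-.2),.042,((180,188),(302,167))),("cover",COV,Rz,(.468,-.183,-.33),0,((341,224),(182,251)))):
    ms=[mask(c,n,u) for c,u in zip(("top","scene"),uv)];ok=[i for i in(0,1) if ms[i] is not None]
    for s in [ok]+[[i] for i in ok]:
        print(n,s,np.round(fit(parts,[ms[i] for i in s],[fs[i] for i in s],Rf,x0,z),4))
save(fs[0],"crop.png",(150,150,410,340),3)
E
python3 f1.py
```

```text
housing [0, 1] [ 0.5509  0.2213 -0.2395  0.0487]
housing [0] [ 0.5513  0.2209 -0.238   0.0345]
housing [1] [ 0.5492  0.2233 -0.2413  0.0481]
cover [0, 1] [ 0.475  -0.1887 -0.3417  0.0761]
cover [0] [ 0.476  -0.1887 -0.3172  0.0592]
cover [1] [ 0.4729 -0.1884 -0.3172  0.052 ]
```

View pics/crop.png

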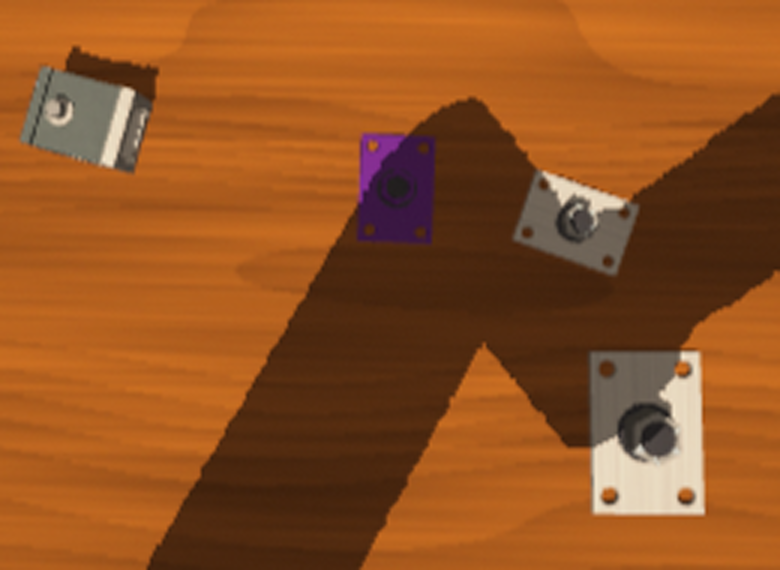

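The crop confirms it: grey plate at top (341,224), purple at (282,213), large at (366,294). I'll take the grey one. Next, plan the housing grasp with a 45° tilted tool.

```bash
cat >> h.py <<'E'
def rows(p,R):
    S=telemetry.get_state();R0=Ro.from_euler("xyz",S["ee_rot"]).as_matrix()
    return np.round((np.array(p)-S["eef_pos"])*100,2),np.round(np.degrees(Ro.from_matrix(R@R0.T).as_rotvec()),1)
def toolR(x,z):
    x=np.array(x)/np.linalg.norm(x);z=np.array(z)/np.linalg.norm(z);return np.column_stack([x,np.cross(z,x),z])
E
cat > plan.py <<'E'
from h import *
H=Rlie(-.239);o=np.array([.551,.221,.042])
d=H@np.array([0,-1,-1])/2**.5
g=o+H@np.array([0,.011,.047]);tcp=g+.019*d
R=toolR(-H[:,0],d)
print("tcp",tcp,"dir",d)
print("pre",rows(tcp-.10*d,R)); print("grasp",rows(tcp,R))
E
python3 plan.py
```

```text
tcp [0.54305413 0.18838911 0.03956497] dir [ 0.16739422  0.68700741 -0.70710678]
pre (array([ 25.62,  73.82, -11.63]), array([ 35.6, -30. ,  49.9]))
grasp (array([ 27.29,  80.69, -18.7 ]), array([ 35.6, -30. ,  49.9]))
```

```bash
python3 -m inch '1 3 6 0 0 0 8;1 6 12 0 3 -2 14;1 9 18 0 6 -4 20;1 12 24 0 9 -7 26;1 14 30 0 12 -10 31;1 16 36 0 16 -13 36;1 18 42 0 20 -16 41;1 20 48 0 24 -20 45;1 22 54 0 28 -24 48;1 24 60 0 32 -27 50;1 25 67 0 35.6 -30 49.9;1 25.6 73.8 -4 35.6 -30 49.9' 40; python3 plan.py
```

```text
t: 2.6
eef_pos: [0.5226, 0.0797, 0.2034]
ee_rot: [2.355, 0.003, 2.9]
force: [1.4, 1.0, 0.3]
width: 0.0876
tcp [0.54305413 0.18838911 0.03956497] dir [ 0.16739422  0.68700741 -0.70710678]
pre (array([ 0.37,  4.  , -9.31]), array([-0. ,  0.2,  0.1]))
grasp (array([  2.04,  10.87, -16.38]), array([-0. ,  0.2,  0.1]))
```

```bash
python3 -m inch '1 .3 3 -4.5 0 0 0;1 .4 4 -9.3 0 0 0;1 .4 4 -9.3 0 0 0;1 1.2 7.4 -12.8 0 0 0;1 1.6 9.1 -14.6 0 0 0;1 2 10.9 -16.4 0 0 0;1 2 10.9 -16.4 0 0 0;1 2 10.9 -16.4 0 0 0' 40
python3 - <<'E'
from h import *
f=grab_frame("scene");save(f,"g1.png",(200,60,460,255),3)
E
python3 plan.py
```

```text
t: 3.6
eef_pos: [0.543, 0.1884, 0.0399]
ee_rot: [2.355, 0.003, 2.901]
force: [0.3, -1.1, 0.6]
width: 0.0875
tcp [0.54305413 0.18838911 0.03956497] dir [ 0.16739422  0.68700741 -0.70710678]
pre (array([-1.68, -6.86,  7.01]), array([-0. ,  0.2,  0.1]))
grasp (array([-0.01,  0.01, -0.06]), array([-0. ,  0.2,  0.1]))
```

View pics/g1.png

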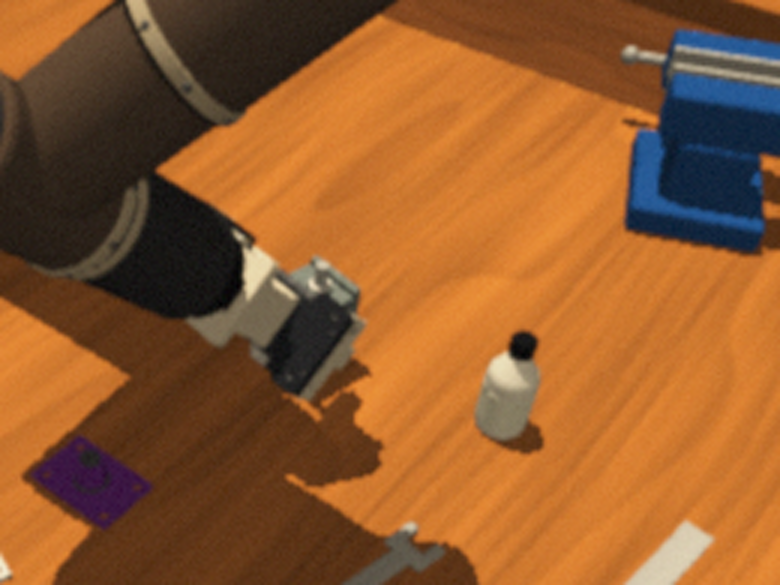

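The gripper straddles the housing at (315,330) in the crop and touches nothing. Closing and lifting.

```bash
python3 -m inch '0 0 0 0 0 0 0;0 0 0 0 0 0 0;0 0 0 0 0 0 0;0 0 0 0 0 0 0;0 0 0 0 0 0 0;0 0 0 0 0 0 0;0 0 0 2 0 0 0;0 0 0 5 0 0 0;0 0 0 8 0 0 0;0 0 0 8 0 0 0' 45
python3 - <<'E'
from h import *
# quarter turn about housing x, then pose that sets foot at z=0
H=Rlie(-.239);o=np.array([.551,.221,.042]);gp=np.array([0,.011,.047]);dl=np.array([0,-1,-1])/2**.5
tl=gp+.019*dl
U=Rz(-.239);R=toolR(-U[:,0],U@dl)
for z in(.07,.004,0): print(z,rows(np.array([.551,.221,z])+U@tl,R), np.array([.551,.221,z])+U@tl)
E
```

```text
t: 4.9
eef_pos: [0.544, 0.1883, 0.1217]
ee_rot: [2.355, 0.008, 2.901]
force: [0.1, 0.7, -4.5]
width: 0.0575
0.07 (array([ 0.65,  3.04, -1.81]), array([-87.4,  21.7,  -0.3])) [0.55042355 0.21863419 0.10356497]
0.004 (array([ 0.65,  3.04, -8.41]), array([-87.4,  21.7,  -0.3])) [0.55042355 0.21863419 0.03756497]
0 (array([ 0.65,  3.04, -8.81]), array([-87.4,  21.7,  -0.3])) [0.55042355 0.21863419 0.03356497]
```

```bash
python3 -m inch '0 .1 .3 0 -9.7 2.4 0;0 .2 .6 0 -19.4 4.8 0;0 .2 .9 0 -29.1 7.2 -.1;0 .3 1.2 0 -38.8 9.6 -.1;0 .4 1.5 0 -48.6 12.1 -.2;0 .4 1.9 0 -58.3 14.5 -.2;0 .5 2.3 0 -68 16.9 -.2;0 .6 2.7 -1 -77.7 19.3 -.3;0 .65 3 -1.8 -87.4 21.7 -.3;0 .65 3 -1.8 -87.4 21.7 -.3;0 .65 3 -1.8 -87.4 21.7 -.3'
cat > f2.py <<'E'
from h import *
import sys
fs=[grab_frame("top"),grab_frame("scene")]
S=telemetry.get_state();U=Rz(-.239);gp=np.array([0,.011,.047]);dl=np.array([0,-1,-1])/2**.5
print("z foot nominal",S["eef_pos"][2]-(gp+.019*dl)[2],S["ee_rot"])
save(fs[1],"g2.png",(200,60,460,255),3)
R=toolR(-U[:,0],U@dl);print(rows(np.array([.551,.221,0])+U@(gp+.019*dl),R))
E
python3 f2.py
```

```text
t: 6.28
eef_pos: [0.55, 0.2182, 0.1014]
ee_rot: [-2.356, -0.002, 2.903]
force: [0.4, -0.2, -3.5]
width: 0.0574
z foot nominal 0.07101266783978283 [-2.36044202e+00  9.65525807e-04  2.90207439e+00]
(array([-0.03,  0.05, -7.1 ]), array([-0.2,  0.1,  0. ]))
```

View pics/g2.png

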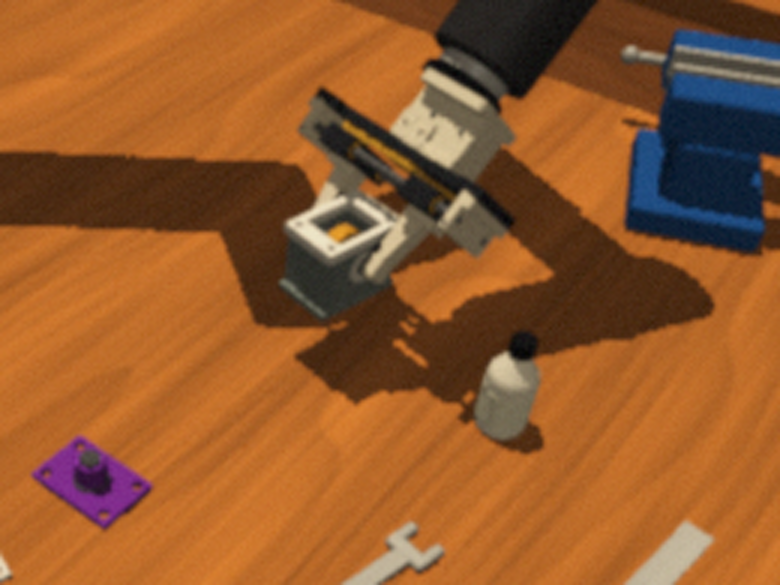

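The housing is upright in the grip, mouth up at (340,225) in the crop. Lowering.

```bash
python3 -m inch '0 0 0 -3 0 0 0;0 0 0 -5.5 0 0 0;0 0 0 -6.3 0 0 0;0 0 0 -6.6 0 0 0;0 0 0 -6.6 0 0 0'; python3 -m inch '0 0 0 -.2 0 0 0;0 0 0 -.3 0 0 0;0 0 0 -.4 0 0 0;0 0 0 -.4 0 0 0'
```

```text
t: 7.0
eef_pos: [0.5512, 0.2184, 0.0398]
ee_rot: [-2.362, 0.002, 2.902]
force: [-0.6, -0.4, -4.9]
width: 0.0578
t: 7.5
eef_pos: [0.5511, 0.2184, 0.0357]
ee_rot: [-2.362, 0.002, 2.902]
force: [0.6, 0.6, -3.5]
width: 0.0579
```

```bash
python3 -m inch '0 0 0 -.1 0 0 0;0 0 0 -.15 0 0 0;0 0 0 -.15 0 0 0'; python3 -m inch '0 0 0 -.1 0 0 0;0 0 0 -.1 0 0 0'
```

```text
t: 7.88
eef_pos: [0.5512, 0.2186, 0.0354]
ee_rot: [-2.361, 0.002, 2.903]
force: [-1.9, 2.9, 5.6]
width: 0.0574
t: 8.12
eef_pos: [0.5512, 0.2186, 0.0353]
ee_rot: [-2.36, 0.003, 2.903]
force: [-2.3, 3.4, 6.3]
width: 0.0578
```

```bash
python3 -m inch '1 0 0 0 0 0 0;1 0 0 0 0 0 0;1 0 0 0 0 0 0;1 0 0 0 0 0 0;1 0 0 0 0 0 0;1 .5 2.1 2.1 0 0 0;1 1.2 4.8 4.9 0 0 0;1 2 8.2 8.5 0 0 0;1 2 8.2 12 0 0 0;1 2 8.2 16 0 0 0;1 2 8.2 16 0 0 0'
cat > f3.py <<'E'
from h import *
fs=[grab_frame("top"),grab_frame("scene")]
for n,parts,Rf,x0,z,q in(("housing",HOUS,Rz,(.551,.221,-.239),0,(0,0,.04)),("cover",COV,Rz,(.475,-.189,-.32),0,(0,0,.01))):
    p=np.array(x0[:2]+(0,))+q
    ms=[mask(c,n,proj(f,p)) for c,f in zip(("top","scene"),fs)];ok=[i for i in(0,1) if ms[i] is not None]
    for s in ([ok] if len(ok)>1 else [])+[[i] for i in ok]:
        print(n,s,np.round(fit(parts,[ms[i] for i in s],[fs[i] for i in s],Rf,x0,z),4))
save(fs[1],"g3.png",(140,100,400,295),3)
for c,f in zip(("top","scene"),fs):
    for n,z in [("thread%d"%i,.072) for i in range(4)]+[("hole%d"%i,0) for i in range(4)]:
        for d in pinpoint(c,n)[:3]: print(c,n,round(d["p"],2),np.round(ray(f,d["location"],z)[:2],4))
E
python3 f3.py
```

```text
t: 9.5
eef_pos: [0.5723, 0.3016, 0.1987]
ee_rot: [-2.366, 0.006, 2.904]
force: [-0.1, -0.3, -0.7]
width: 0.0876
housing [0, 1] [ 0.5518  0.2198 -0.2612  0.067 ]
housing [0] [ 0.5523  0.2198 -0.2433  0.0487]
housing [1] [ 0.5489  0.2222 -0.2823  0.0591]
cover [0, 1] [ 0.4747 -0.1882 -0.3003  0.0939]
cover [0] [ 0.4765 -0.1881 -0.3245  0.1002]
cover [1] [ 0.4737 -0.188  -0.3274  0.0676]
top thread0 0.88 [0.5748 0.2468]
top thread0 0.82 [0.5643 0.1809]
top thread0 0.76 [0.5403 0.2521]
top thread1 0.88 [0.5748 0.2468]
top thread1 0.82 [0.5643 0.1809]
top thread1 0.76 [0.5403 0.2521]
top thread2 0.88 [0.5748 0.2468]
top thread2 0.82 [0.5643 0.1809]
top thread2 0.76 [0.5403 0.2521]
top thread3 0.88 [0.5748 0.2468]
top thread3 0.82 [0.5643 0.1809]
top thread3 0.76 [0.5403 0.2521]
top hole0 0.94 [ 0.3607 -0.2694]
top hole0 0.93 [ 0.4818 -0.225 ]
top hole0 0.9 [ 0.4649 -0.149 ]
top hole1 0.94 [ 0.3607 -0.2694]
top hole1 0.93 [ 0.4818 -0.225 ]
top hole1 0.9 [ 0.4649 -0.149 ]
top hole2 0.94 [ 0.3607 -0.2694]
top hole2 0.93 [ 0.4818 -0.225 ]
top hole2 0.9 [ 0.4649 -0.149 ]
top hole3 0.94 [ 0.360
[... 211 characters left out ...]
26]
scene thread1 0.79 [0.5736 0.1805]
scene thread1 0.7 [0.5355 0.258 ]
scene thread2 0.85 [0.5798 0.2626]
scene thread2 0.79 [0.5736 0.1805]
scene thread2 0.7 [0.5355 0.258 ]
scene thread3 0.85 [0.5798 0.2626]
scene thread3 0.79 [0.5736 0.1805]
scene thread3 0.7 [0.5355 0.258 ]
scene hole0 0.94 [ 0.4462 -0.2109]
scene hole0 0.89 [ 0.2651 -0.2721]
scene hole0 0.87 [ 0.3638 -0.2696]
scene hole1 0.94 [ 0.4462 -0.2109]
scene hole1 0.89 [ 0.2651 -0.2721]
scene hole1 0.87 [ 0.3638 -0.2696]
scene hole2 0.94 [ 0.4462 -0.2109]
scene hole2 0.89 [ 0.2651 -0.2721]
scene hole2 0.87 [ 0.3638 -0.2696]
scene hole3 0.94 [ 0.4462 -0.2109]
scene hole3 0.89 [ 0.2651 -0.2721]
scene hole3 0.87 [ 0.3638 -0.2696]
```

View pics/g3.png

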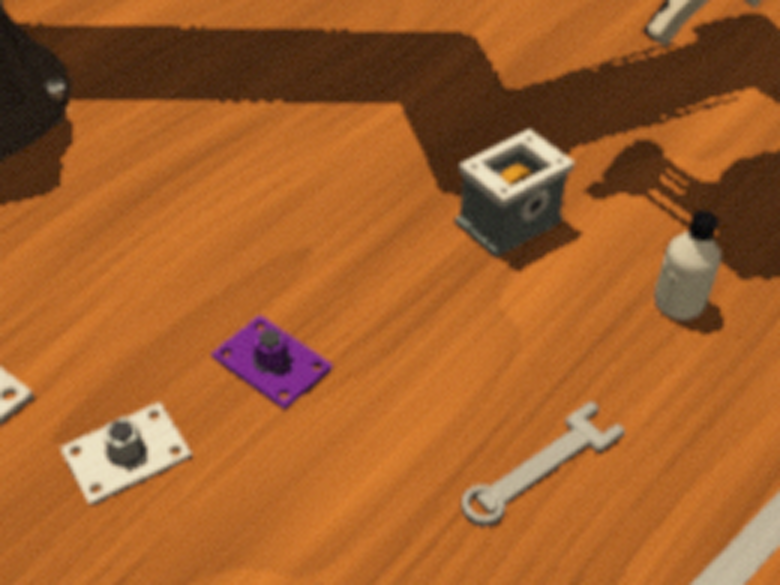

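Housing stands upright and free; the mouth is at (515,165) in the crop, the white/grey cover at (127,450). Next, the cover.

```bash
cat > p2.py <<'E'
from h import *
C=Rz(-.325);R=toolR(-C[:,0],[0,0,-1])
for z in(.12,.05,.0075): print(z,rows([.475,-.188,z],R))
E
python3 p2.py
```

```text
0.12 (array([ -9.62, -48.86,  -7.54]), array([ 43. , -12.3,  -4.6]))
0.05 (array([ -9.62, -48.86, -14.54]), array([ 43. , -12.3,  -4.6]))
0.0075 (array([ -9.62, -48.86, -18.79]), array([ 43. , -12.3,  -4.6]))
```

```bash
python3 -m inch '.7 -.5 -4 2 5 -1.4 -.5;.7 -2 -9 3 12 -3.4 -1.3;.7 -3 -14 3 20 -5.7 -2;.7 -4 -19 3 28 -8 -3;.7 -5 -25 3 36 -10.3 -4;.7 -6 -31 3 43 -12.3 -4.6;.7 -8 -37 1 43 -12.3 -4.6;.7 -9 -43 -2 43 -12.3 -4.6;.7 -9.6 -48.9 -6 43 -12.3 -4.6;.7 -9.6 -48.9 -7.5 43 -12.3 -4.6;.7 -9.6 -48.9 -7.5 43 -12.3 -4.6;.7 -9.6 -48.9 -7.5 43 -12.3 -4.6'; python3 p2.py
```

```text
t: 12.1
eef_pos: [0.4759, -0.1882, 0.1213]
ee_rot: [-3.141, 0.001, 2.818]
force: [-0.5, 1.1, 0.7]
width: 0.0613
0.12 (array([-0.09,  0.02, -0.13]), array([ 0.1,  0.1, -0.1]))
0.05 (array([-0.09,  0.02, -7.13]), array([ 0.1,  0.1, -0.1]))
0.0075 (array([ -0.09,   0.02, -11.38]), array([ 0.1,  0.1, -0.1]))
```

```bash
python3 -m inch '.7 -.1 0 -4 0 0 0;.7 -.1 0 -8 0 0 0;.7 -.1 0 -10 0 0 0;.7 -.1 0 -10.9 0 0 0;.7 -.1 0 -11.3 0 0 0;.7 -.1 0 -11.3 0 0 0;.7 -.1 0 -11.3 0 0 0'
python3 -m inch '0 0 0 0 0 0 0;0 0 0 0 0 0 0;0 0 0 0 0 0 0;0 0 0 0 0 0 0;0 0 0 0 0 0 0;0 0 0 0 0 0 0' 40
```

```text
t: 12.98
eef_pos: [0.4755, -0.1881, 0.0092]
ee_rot: [-3.141, 0.003, 2.818]
force: [-0.6, -0.0, 0.4]
width: 0.0614
t: 13.72
eef_pos: [0.4754, -0.1882, 0.0091]
ee_rot: [-3.141, 0.003, 2.818]
force: [-0.8, -0.5, 0.4]
width: 0.0236
```

```bash
python3 -m inch '0 0 0 1 0 0 0;0 0 0 4 0 0 0;0 0 0 8 0 0 0;0 0 0 12 0 0 0;0 0 0 15 0 0 0;0 0 0 15 0 0 0'
python3 - <<'E'
from h import *
C=Rz(-.239);R=toolR(-C[:,0],[0,0,-1])
print(rows([.5518,.2203,.14],R))
E
```

```text
t: 14.48
eef_pos: [0.4769, -0.1883, 0.1621]
ee_rot: [3.14, 0.008, 2.818]
force: [-0.2, -0.1, -3.6]
width: 0.0237
(array([ 7.49, 40.86, -2.21]), array([0.1, 0.5, 4.9]))
```

```bash
python3 -m inch '0 .7 4 0 0 0 .5;0 1.5 9 0 0 .1 1;0 2.4 14 0 0 .2 2;0 3.3 19 0 0 .3 3;0 4.2 24 0 0 .4 4;0 5 29 0 0 .5 4.9;0 6 33.5 0 0 .5 4.9;0 7 37.5 0 .1 .5 4.9;0 7.5 40 -1 .1 .5 4.9;0 7.5 40.9 -2 .1 .5 4.9;0 7.5 40.9 -2.2 .1 .5 4.9;0 7.5 40.9 -2.2 .1 .5 4.9'
cat > f4.py <<'E'
from h import *
fs=[grab_frame("top"),grab_frame("scene")]
S=telemetry.get_state();p=np.array(S["eef_pos"]);print(p,S["ee_rot"],S["force"],S["width"])
C=Rz(-.239);R=toolR(-C[:,0],[0,0,-1]);print("to final",rows([.5518,.2203,.091],R))
for n,parts,x0,z,q in(("housing",HOUS,(.5518,.2203,-.239),0,.04),("cover",COV,(p[0],p[1],-.239),p[2]-.009,.01)):
    for c,f in zip(("top","scene"),fs):
        ds=regions_of(c,n);u=proj(f,np.array([x0[0],x0[1],z+q]))
        for d in ds[:3]: print(n,c,round(d["p"],2),d["bbox"],u.round())
# draw predicted wireframe: cover underside rect+holes, housing flange top
f=fs[1];im=cv2.resize(f["pixels"][:,:,::-1],None,fx=4,fy=4,interpolation=cv2.INTER_CUBIC)
def dr(P,o,col,Cx):
    uv=np.array([(proj(f,Cx@np.array(v)/1e3+o)+.5)*4 for v in P]).round().astype(np.int32);return uv
import sys
o=np.array([.5518,.2203,0]);oc=np.array([p[0],p[1],p[2]-.009]);Cc=Rz(S["ee_rot"][2]-np.pi)
raw=im.copy()
for P,oo,col,M in(([(29,42,72),(-29,42,72),(-29,-42,72),(29,-42,72)],o,(0,0,255),C),([(29,42,0),(29,-42,0),(29,-42,8),(29,42,8)],o,(0,0,255),C),([(29,42,5),(-29,42,5),(-29,-42,5),(29,-42,5)],oc,(255,0,255),Cc)):
    cv2.polylines(im,[dr(P,oo,col,M)],True,col,1)
u=(proj(f,[.55,.22,.08])*4).astype(int);x,y=max(u[0]-220,0),max(u[1]-240,0)
cv2.imwrite("pics/"+sys.argv[1],np.hstack([im[y:y+480,x:x+395],raw[y:y+480,x:x+395]]))
E
python3 f4.py h1.png
```

```text
t: 15.98
eef_pos: [0.5515, 0.2195, 0.1398]
ee_rot: [-3.141, -0.002, 2.903]
force: [-0.1, -0.2, -2.0]
width: 0.0233
[0.5519637  0.21985697 0.14053558] [ 3.14084009e+00 -5.72675223e-04  2.90254827e+00] [ 0.45109843 -0.06798511 -1.8405722 ] 0.023473420059233602
to final (array([-0.02,  0.04, -4.95]), array([-0., -0.,  0.]))
housing top 0.71 [173.9, 176.7, 188.5, 203.2] [165. 185.]
housing scene 0.61 [297.8, 145.1, 331.8, 185.6] [310. 163.]
cover top 0.85 [156.1, 174.3, 180.8, 197.1] [153. 180.]
cover top 0.79 [270.3, 191.9, 295.9, 231.5] [153. 180.]
cover top 0.68 [348.5, 266.8, 384.6, 321.5] [153. 180.]
cover scene 0.87 [92.9, 207.5, 151.7, 254.4] [315. 133.]
cover scene 0.74 [293.2, 125.8, 334.5, 149.7] [315. 133.]
cover scene 0.67 [211.2, 205.3, 252.1, 233.5] [315. 133.]
```

View pics/h1.png

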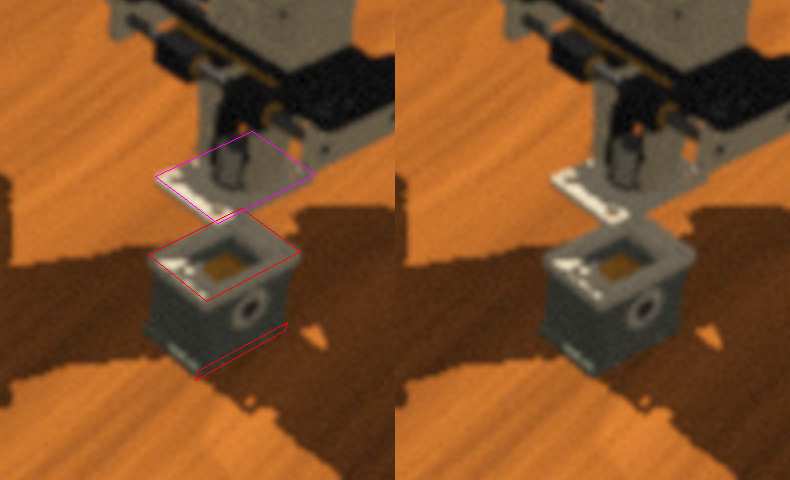

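Cover (zoomed corner (157,177)) and housing flange (150,257) match the predicted outlines within about 1 px of the image. I'll check the relative offset numerically with hole and thread points before going down.

```bash
cat > f5.py <<'E'
from h import *
fs=[grab_frame(c) for c in("top","scene")]
S=telemetry.get_state();p=np.array(S["eef_pos"]);yaw=S["ee_rot"][2]-np.pi
for c,f in zip(("top","scene"),fs):
    for n,o,a in(("thread0",np.array([.5518,.2203,.072]),-.239),("hole0",np.array([p[0],p[1],p[2]-.009+.0025]),yaw)):
        for d in pinpoint(c,n):
            for i,(x,y) in enumerate([(20,33),(-20,33),(-20,-33),(20,-33)]):
                X=o+Rz(a)@np.array([x,y,0])/1e3;w=ray(f,d["location"],o[2])
                if np.linalg.norm((w-X)[:2])<.009: print(c,n[:-1],i,round(d["p"],2),"dev mm (body x,y)",np.round((Rz(a).T@(w-X))[:2]*1e3,1))
E
python3 f5.py
```

```text
top thread 2 0.8 dev mm (body x,y) [-2.5  2.3]
top thread 3 0.59 dev mm (body x,y) [4.2 2.3]
top hole 2 0.92 dev mm (body x,y) [-2.   1.5]
top hole 3 0.69 dev mm (body x,y) [-1.6 -5. ]
scene thread 3 0.98 dev mm (body x,y) [3.8 0.7]
scene thread 2 0.84 dev mm (body x,y) [-0.9 -0.2]
scene thread 1 0.7 dev mm (body x,y) [-1.7  2.5]
scene hole 2 0.69 dev mm (body x,y) [ 3.5 -3.4]
scene hole 1 0.55 dev mm (body x,y) [ 3.9 -4.8]
```

The point detections are noisy and hint the cover sits slightly lower or tilted in the scene view. One averaged, enlarged look.

```bash
cat > f6.py <<'E'
from h import *
import sys
c,out=sys.argv[1:3]
F=[grab_frame(c) for _ in range(8)];f=F[0];im=np.mean([g["pixels"] for g in F],0).astype(np.uint8)[:,:,::-1]
S=telemetry.get_state();p=np.array(S["eef_pos"]);yaw=S["ee_rot"][2]-np.pi
np.save(c+"_avg.npy",im)
o=np.array([.5518,.2203,0]);oc=np.array([p[0],p[1],p[2]-.009]);s=8
u=proj(f,[.55,.22,(p[2]+.05)/2]);x,y=int(u[0])-25,int(u[1])-36
cr=im[y:y+72,x:x+50];cr=cv2.convertScaleAbs(cv2.resize(cr,None,fx=s,fy=s,interpolation=cv2.INTER_CUBIC),alpha=1.5,beta=10);raw=cr.copy()
q=lambda v,o,a:tuple(((proj(f,Rz(a)@np.array(v)/1e3+o)+.5-[x,y])*s).round().astype(int).tolist())
for z,oo,a in((72,o,-.239),(5,oc,yaw),(0,oc,yaw)):
    P=[q((sx,sy,z),oo,a) for sx,sy in((29,42),(-29,42),(-29,-42),(29,-42))];print(z,P)
    cv2.polylines(cr,[np.array(P,np.int32)],True,(0,0,255) if z==72 else (255,0,255),1)
    if z!=0:
        for i,(sx,sy) in enumerate(((20,33),(-20,33),(-20,-33),(20,-33))): cv2.putText(cr,str(i),q((sx,sy,z),oo,a),0,.35,(0,255,0),1)
cv2.imwrite("pics/"+out,np.hstack([cr,raw]))
E
python3 f6.py scene h2.png
```

```text
72 [(360, 353), (242, 265), (56, 358), (172, 452)]
5 [(391, 197), (266, 111), (72, 203), (195, 295)]
0 [(388, 210), (264, 124), (71, 215), (193, 308)]
```

View pics/h2.png

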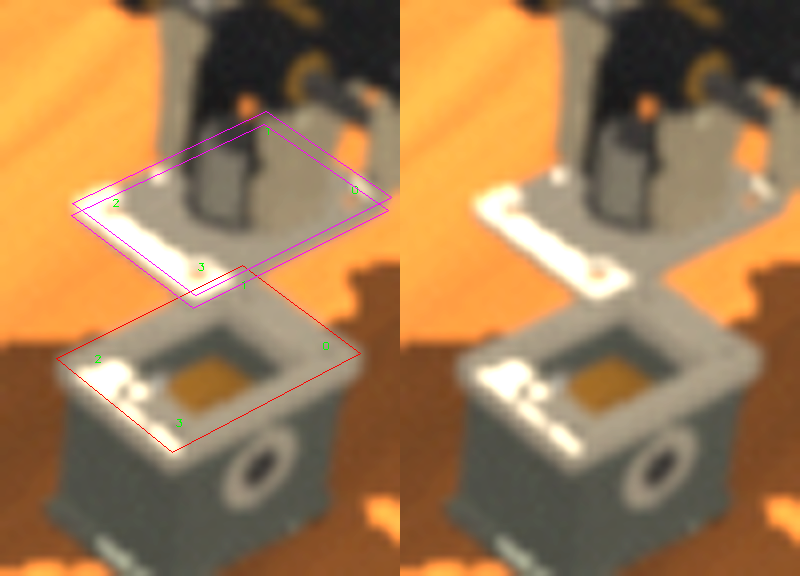

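Holes 3 and 0 lie at zoomed (198,271) and (350,200), within about 1 mm of prediction. The housing flange reads about 1 mm nearer the camera than assumed, so I aim at y = 0.2197 and descend.

```bash
python3 -m inch '0 0 0 -1.5 0 0 0;0 0 0 -3 0 0 0;0 0 0 -4 0 0 0;0 0 0 -4.6 0 0 0;0 0 0 -4.9 0 0 0;0 0 0 -4.9 0 0 0;0 0 0 -4.9 0 0 0;0 0 0 -4.9 0 0 0'
python3 - <<'E'
from h import *
P=[];
for _ in range(6):
    grab_frame("top");S=telemetry.get_state();P.append(list(S["eef_pos"])+list(np.mod(S["ee_rot"],2*np.pi))+list(S["force"]))
print(np.round(np.mean(P,0),4),np.round(np.std(P,0),4))
E
python3 f6.py scene h3.png
```

```text
t: 17.98
eef_pos: [0.5521, 0.2209, 0.0915]
ee_rot: [3.141, -0.0, 2.904]
force: [-0.6, -0.0, -2.1]
width: 0.0238
[ 0.5519  0.2208  0.0913  3.1409  6.2825  2.9035 -0.0528  0.2369 -1.9417] [0.000e+00 0.000e+00 1.000e-04 1.000e-04 1.000e-04 0.000e+00 5.958e-01
 4.452e-01 3.006e-01]
72 [(368, 289), (250, 201), (64, 294), (180, 388)]
5 [(376, 253), (256, 166), (68, 259), (186, 352)]
0 [(374, 265), (254, 178), (67, 270), (185, 364)]
```

View pics/h3.png

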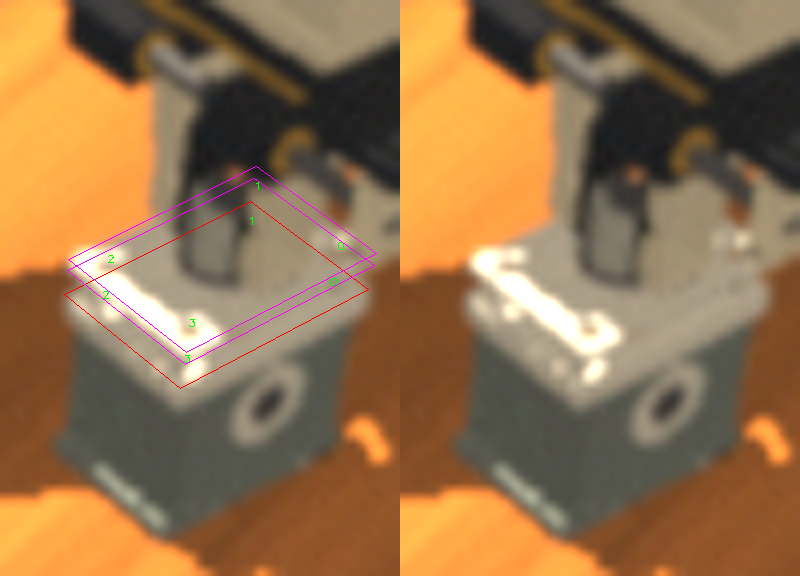

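Mean TCP is 1 mm beyond the aim in y. Correct it, then check from the top camera.

```bash
python3 -m inch '0 0 -.1 0 0 0 0;0 0 -.1 0 0 0 0;0 0 -.1 0 0 0 0;0 0 -.1 0 0 0 0'; sed -i 's/-25,int(u\[1\])-36/-25,int(u[1])-36/' f6.py; python3 f6.py top h4.png; python3 f5.py
```

```text
t: 19.18
eef_pos: [0.5519, 0.2198, 0.0911]
ee_rot: [3.141, -0.001, 2.903]
force: [-0.5, -0.4, -1.8]
width: 0.0236
72 [(91, 152), (32, 353), (323, 431), (381, 229)]
5 [(78, 143), (18, 347), (314, 426), (372, 221)]
0 [(83, 146), (24, 349), (318, 428), (376, 224)]
top thread 3 0.65 dev mm (body x,y) [6.3 1.3]
top thread 2 0.59 dev mm (body x,y) [-4.8 -1.1]
top hole 2 0.7 dev mm (body x,y) [-1.8  0.5]
top hole 3 0.55 dev mm (body x,y) [-4.4  2.3]
scene thread 0 0.95 dev mm (body x,y) [-1.4  7.4]
scene thread 3 0.84 dev mm (body x,y) [1.9 5.5]
scene thread 2 0.83 dev mm (body x,y) [-3.9 -7.8]
scene hole 2 0.66 dev mm (body x,y) [-1.8 -6.6]
```

View pics/h4.png

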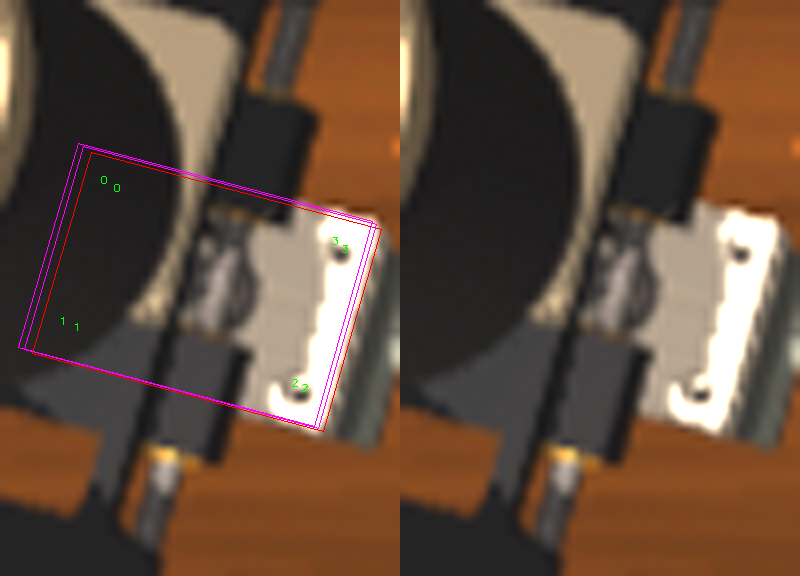

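The top view shows the cover edge at (383,220) and hole 3 at (340,253), about 1 px from prediction. Calibration bias muddies that, so I'll measure cover edges against housing edges within each image.

```bash
cat > f7.py <<'E'
from h import *
from scipy.signal import find_peaks
S=telemetry.get_state();p=np.array(S["eef_pos"]);yaw=S["ee_rot"][2]-np.pi;zc=(p[2]-.009)*1e3
o=np.array([.5518,.2203,0])
for c,face in(("top","y"),("scene","y"),("scene","x")):
    F=[grab_frame(c) for _ in range(6)];f=F[0];im=np.mean([g["pixels"] for g in F],0).astype(np.float32)
    def P(s,z,cov):
        v=np.array([s,-42,z]) if face=="y" else np.array([29,s,z]);
        return proj(f,Rz(yaw if cov else -.239)@v/1e3+(np.array([p[0],p[1],0]) if cov else o))
    lab=[("cov top",zc+5,1),("cov bot",zc,1),("fl top",72,0),("fl bot",62,0),("foot top",8,0),("foot bot",0,0)]
    t=np.arange(-8,34,.1);prof=[];pos={l:[] for l,_,_ in lab}
    for s in np.arange(-20,20.1,2) if face=="y" else np.arange(-32,-9,2):
        A=P(s,zc+5,1);
        # step normal to the edge in the image
        e=P(s+1,zc+5,1)-P(s-1,zc+5,1);e/=np.linalg.norm(e);n=np.array([-e[1],e[0]]);B=P(s,0,0);n*=np.sign(n@(B-A)) 
        for l,z,k in lab: pos[l].append(n@(P(s,z,k)-A))
        q=(A+t[:,None]*n).astype(np.float32);prof.append(cv2.remap(im,q[None,:,0],q[None,:,1],cv2.INTER_LINEAR)[0])
    pr=np.mean(prof,0);mmpx=np.linalg.norm(P(0,72,0)-P(0,71,0));
    v=np.array([0,1,0]) if face=="y" else np.array([1,0,0]);w=(proj(f,o+[0,0,.072]+Rz(-.239)@v*.01)-proj(f,o+[0,0,.072]))@n/10
    print(c,face,"px per mm outward: %.2f"%w,{l:round(float(np.mean(x)),1) for l,x in pos.items()})
    g=np.gradient(pr,axis=0)*10;m=np.abs(g).sum(1);k,_=find_peaks(m,height=15,distance=8)
    for i in k: print("   edge %.1f"%t[i],"dRGB",g[i].round().astype(int))
    print("  gray",pr[::10].mean(1).round().astype(int))
E
python3 f7.py
```

```text
top y px per mm outward: -0.45 {'cov top': 0.0, 'cov bot': 0.5, 'fl top': 1.3, 'fl bot': 2.3, 'foot top': 7.4, 'foot bot': 8.1}
   edge -3.1 dRGB [48 48 43]
   edge -1.3 dRGB [21 20 18]
   edge 1.1 dRGB [-105  -98  -87]
   edge 2.6 dRGB [-40 -34 -28]
   edge 5.8 dRGB [19 19 16]
   edge 6.8 dRGB [25 23 19]
   edge 8.1 dRGB [  8 -28 -45]
   edge 8.9 dRGB [62 22 -8]
  gray [103 103 105 106 114 153 191 210 210 149  79  47  35  40  55  75  72  76
  90  92  93  94  98  98 100 102 103 103 105 107 108 108 108 108 108 109
 108 109 109 109 109 109]
scene y px per mm outward: -0.28 {'cov top': 0.0, 'cov bot': 1.3, 'fl top': 3.6, 'fl bot': 6.1, 'foot top': 18.7, 'foot bot': 20.5}
   edge -7.7 dRGB [ 8 10  9]
   edge -4.1 dRGB [11 11 11]
   edge -2.3 dRGB [51 48 43]
   edge 0.4 dRGB [-62 -59 -52]
   edge 3.4 dRGB [-8 -8 -6]
   edge 5.9 dRGB [-17 -17 -17]
   edge 26.7 dRGB [12  7  3]
   edge 27.8 dRGB [11  7  2]
   edge 30.9 dRGB [10  6  2]
   edge 31.9 dRGB [11  7  2]
  gray [ 87  95  98 101 109 128 171 199 176 123 102  97  90  79  63  49  46  45
  45  45  45  46  46  46  47  47  47  47  47  47  47  48  49  50  53  60
  66  70  73  78  84  90]
scene x px per mm outward: 0.29 {'cov top': 0.0, 'cov bot': 1.2, 'fl top': 3.5, 'fl bot': 5.9, 'foot top': 18.0, 'foot bot': 19.7}
   edge -4.2 dRGB [15 14 11]
   edge -2.4 dRGB [14 13 11]
   edge -1.6 dRGB [11 11  9]
   edge 0.3 dRGB [-17 -16 -14]
   edge 5.8 dRGB [-16 -13 -11]
   edge 7.4 dRGB [7 6 5]
   edge 9.3 dRGB [-15 -14 -11]
   edge 11.5 dRGB [10 10  8]
   edge 13.8 dRGB [-15 -11  -9]
   edge 19.7 dRGB [ 13  -4 -12]
  gray [ 70  70  73  79  91 100 111 121 117 103  98  99  96  91  79  72  76  72
  60  59  68  69  58  51  48  49  50  49  48  49  50  52  52  54  54  55
  54  54  55  55  55  55]
```

Relative edges in both views and the earlier fits agree: the cover sits about 1 mm too far towards -y. I'll shift it back and re-measure once.

```bash
python3 -m inch '0 -.02 .11 .05 0 0 0;0 -.02 .11 .05 0 0 0;0 -.02 .11 .05 0 0 0;0 -.02 .11 .05 0 0 0'; python3 f7.py | grep -v gray; python3 - <<'E'
from h import *
f=grab_frame("scene");save(f,"end.png",None,1.5);S=telemetry.get_state();print(S["t"],S["eef_pos"],S["ee_rot"],S["force"],S["width"])
E
```

```text
t: 21.28
eef_pos: [0.5516, 0.2208, 0.0916]
ee_rot: [3.141, -0.001, 2.904]
force: [-0.5, 0.2, -1.9]
width: 0.0236
top y px per mm outward: -0.45 {'cov top': 0.0, 'cov bot': 0.5, 'fl top': 1.8, 'fl bot': 2.8, 'foot top': 7.9, 'foot bot': 8.6}
   edge -5.7 dRGB [6 5 5]
   edge -4.9 dRGB [-7 -6 -5]
   edge -2.8 dRGB [59 60 55]
   edge -1.2 dRGB [19 20 18]
   edge 0.9 dRGB [-83 -79 -71]
   edge 2.9 dRGB [-85 -74 -63]
   edge 7.3 dRGB [31 29 24]
   edge 8.4 dRGB [ -7 -36 -47]
   edge 9.4 dRGB [59 22 -7]
  85  90  93  95  97  99 100 101 103 104 105 106 107 108 108 108 108 108
 109 109 109 109 109 109]
scene y px per mm outward: -0.28 {'cov top': 0.0, 'cov bot': 1.3, 'fl top': 4.0, 'fl bot': 6.5, 'foot top': 19.2, 'foot bot': 20.9}
   edge -7.8 dRGB [ 9 11 10]
   edge -5.1 dRGB [ 9 10 10]
   edge -2.2 dRGB [50 49 44]
   edge 0.4 dRGB [-61 -58 -51]
   edge 5.1 dRGB [-19 -19 -17]
   edge 6.0 dRGB [-20 -20 -19]
   edge 26.6 dRGB [9 5 1]
   edge 27.7 dRGB [12  7  3]
   edge 28.7 dRGB [10  6  2]
   edge 32.0 dRGB [11  6  2]
   edge 33.1 dRGB [9 6 2]
  45  45  45  46  46  46  46  47  47  47  47  47  47  48  49  50  52  56
  63  69  74  76  81  87]
scene x px per mm outward: 0.29 {'cov top': 0.0, 'cov bot': 1.2, 'fl top': 3.8, 'fl bot': 6.1, 'foot top': 18.2, 'foot bot': 19.9}
   edge -4.6 dRGB [12 11  9]
   edge -3.8 dRGB [13 12 10]
   edge -2.8 dRGB [7 7 6]
   edge -2.0 dRGB [8 8 7]
   edge 0.3 dRGB [-10 -10  -9]
   edge 6.1 dRGB [-17 -14 -12]
   edge 7.7 dRGB [9 7 5]
   edge 9.5 dRGB [-15 -14 -11]
   edge 11.9 dRGB [9 8 6]
   edge 13.9 dRGB [-13 -11  -8]
   edge 19.8 dRGB [ 13  -4 -12]
  63  58  64  68  61  52  48  48  49  49  48  48  50  51  52  54  54  54
  54  54  55  55  55  55]
22.225 [0.55167624 0.22083653 0.09157573] [ 3.14120522e+00 -9.11457026e-04  2.90356299e+00] [-0.31482846  0.43798963 -2.46466912] 0.02338601325518636
```

View pics/end.png

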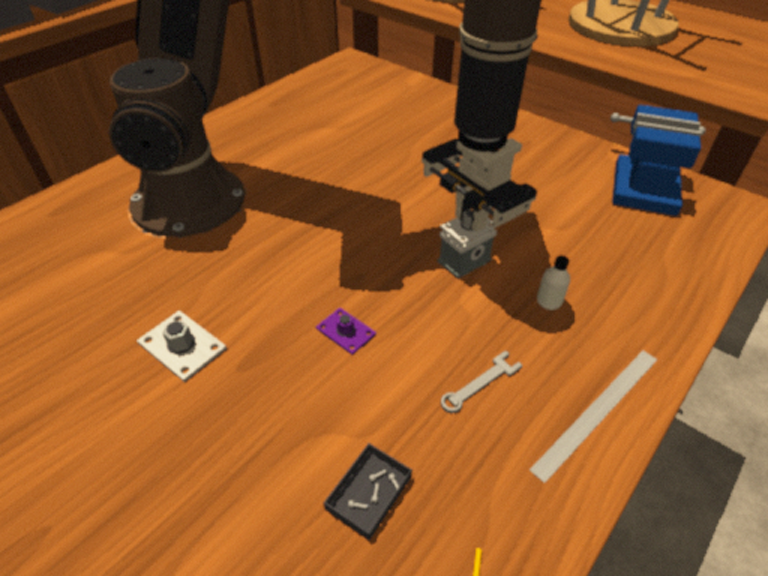

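```bash
python3 -m inch '0 0 .06 0 0 0 0;0 0 .06 0 0 0 0;0 0 .06 0 0 0 0;0 0 .06 0 0 0 0;0 0 .06 0 0 0 0' && python3 -c "
from station import arm;print(arm.job_done())"
```

```text
t: 22.85
eef_pos: [0.5517, 0.2214, 0.0916]
ee_rot: [3.141, -0.001, 2.904]
force: [1.1, 0.2, -2.3]
width: 0.0236
the job is handed in; nothing more can be done
None
```

I stood the housing upright on its foot and let go of it. I then picked up the smaller non-purple (grey) cover by its plug and handed the job in holding it over the open top.

- **Cover at hand-in:** it is level to about 0.1° and its yaw matches the housing's. By my readings its underside is about 10 mm above the flange. The gripper opening reads 23.6 mm on the 24 mm plug. The vertical force is about 2 N, roughly the cover's weight, which suggests nothing is touching.
- **Other things on the bench:** the last picture showed the oil bottle, wrench, tray and the other two plates where they were. The job took 22.9 s of robot time.
- **Hole alignment, the weakest check:** the silhouette fits, finger positions and image edges agree only to about 1–2 mm.
    - **Scene camera:** some readings allowed up to 2–3 mm of offset, or a cover about 1.5 mm lower.
    - **Hole and thread detections:** they scattered by up to about 8 mm, so I gave them little weight.
    - **Final nudge:** I made a last 0.6 mm correction on the average of these and did not re-measure it.

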